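Wipe the draining board and hold the squeegee over the drip trough

TASK

Take the squeegee out of its stand, set its lip down across the draining board right beside the upturned end, and wipe in one slow stroke with light, steady pressure, lip always on the steel, along the board to the slotted end. Then lift it higher than the lunch box, carry it over the things on the counter and hold it upright over the drip trough to drain, centred, lip lengthwise with the trough and about 2 cm above its rim, never touching the trough. Finish still holding it there, with nothing put down, and leave the lunch box, measuring cup and sauce bottle where they stand.

Things in the scene. Friction and masses are not known exactly. Their poses are not given: they have to be found in the camera images.
- grip_center (a point): Centre of the squeegee's grip. The squeegee stands upright in its stand: a white plastic bar grip 22 mm (x) by 90 mm (y) by 34 mm (z) on an aluminium head 16 x 124 x 20 mm, with a black rubber lip below. This point is 61 mm straight above the lip's free edge; the grip reaches 17 mm above and below it. y runs along the lip, z up; take the grip across its 22 mm (x). It weighs about 0.2 kg.
- squeegee: The same squeegee; origin at the middle of the lip's edge when the lip is not pressed in. Axes as above.
- lip_edge (a point): Middle of the lip's free edge, which is 100 mm long along y and 5 mm thick; it moves up into the head with the lip.
- lip (a joint): How far the lip is pushed up into the head against its spring, in m: 0 free, 0.010 hard against its stop. The push needed is about 1 N to begin and 0.5 N more per mm, 6 N at the stop; some 5 mm is a good wiping pressure. Beyond the stop the force rises steeply.
- stand: Fixed wooden stand, 54 x 144 mm, 46 mm tall, an upright slot open at the top that holds the squeegee's head; the squeegee lifts straight out by 25 mm or more. y runs along the slot. Origin under its centre.
- board: Fixed stainless draining board, origin at the centre of its underside, z up. The flat wiping surface is 12 mm above the counter and 130 mm (x) by 240 mm (y). At its -y end stands an upturned edge, 6 mm thick, its inner face 120 mm from the origin, rising 18 mm above the wiping surface. At the +y end are five flat drain slots (a mark only, nothing catches), y from 80 to 110 mm.
- board_top (a point): Centre of the board's wiping surface (12 mm above the counter), axes as the board's.
- trough: Fixed stainless drip trough, an open box 64 mm (x) by 170 mm (y) by 40 mm tall, walls and floor 4 mm. y is its long axis. Origin under its centre.
- trough_rim (a point): Centre of the trough's mouth at rim height, 40 mm above the counter; axes as the trough's.
- bento: Bystander: closed yellow lunch box, 104 x 144 x 60 mm, with a latch on its -x side, standing between board and trough. Origin at the centre of its underside.
- measuring_cup: Bystander: clear plastic measuring cup, 84 mm wide, 95 mm tall, with a handle to its +y. Origin at the centre of its underside.
- sauce: Bystander: amber glass sauce bottle, 60 mm wide, 150 mm tall. Origin at the centre of its underside.
Mind the look-alikes: they are no part of the job. Leave any green look-alike of the squeegee alone. Several things have the shape of the stand; the one meant has the colours described above.

How it is judged:
On the way, in this order (a step that is already met when the one before it is completed fails the run):
1. the held squeegee presses on the board, lip across it: start beside the upturned end (y of lip_edge in the frame of board between -0.12 and -0.06 m and x of lip_edge in the frame of board between -0.025 and 0.025 m and contact force between squeegee and board between 0.8 and 15 N and angle between the y axis of squeegee and the x axis of board, either way round below 0.2 rad and angle between squeegee's own z axis and vertical below 0.2 rad and contact force between the fingers and squeegee above 1 N), for 0.05 s.
2. the held squeegee presses on the board, lip across it: 1 of 5 along the way (y of lip_edge in the frame of board between -0.055 and -0.035 m and x of lip_edge in the frame of board between -0.025 and 0.025 m and contact force between squeegee and board between 0.8 and 15 N and angle between the y axis of squeegee and the x axis of board, either way round below 0.2 rad and angle between squeegee's own z axis and vertical below 0.2 rad and contact force between the fingers and squeegee above 1 N), for 0.05 s.
3. the held squeegee presses on the board, lip across it: 2 of 5 along the way (y of lip_edge in the frame of board between -0.03 and -0.01 m and x of lip_edge in the frame of board between -0.025 and 0.025 m and contact force between squeegee and board between 0.8 and 15 N and angle between the y axis of squeegee and the x axis of board, either way round below 0.2 rad and angle between squeegee's own z axis and vertical below 0.2 rad and contact force between the fingers and squeegee above 1 N), for 0.05 s.
4. the held squeegee presses on the board, lip across it: 3 of 5 along the way (y of lip_edge in the frame of board between -0.005 and 0.015 m and x of lip_edge in the frame of board between -0.025 and 0.025 m and contact force between squeegee and board between 0.8 and 15 N and angle between the y axis of squeegee and the x axis of board, either way round below 0.2 rad and angle between squeegee's own z axis and vertical below 0.2 rad and contact force between the fingers and squeegee above 1 N), for 0.05 s.
5. the held squeegee presses on the board, lip across it: 4 of 5 along the way (y of lip_edge in the frame of board between 0.02 and 0.04 m and x of lip_edge in the frame of board between -0.025 and 0.025 m and contact force between squeegee and board between 0.8 and 15 N and angle between the y axis of squeegee and the x axis of board, either way round below 0.2 rad and angle between squeegee's own z axis and vertical below 0.2 rad and contact force between the fingers and squeegee above 1 N), for 0.05 s.
6. the held squeegee presses on the board, lip across it: 5 of 5 along the way (y of lip_edge in the frame of board between 0.045 and 0.065 m and x of lip_edge in the frame of board between -0.025 and 0.025 m and contact force between squeegee and board between 0.8 and 15 N and angle between the y axis of squeegee and the x axis of board, either way round below 0.2 rad and angle between squeegee's own z axis and vertical below 0.2 rad and contact force between the fingers and squeegee above 1 N), for 0.05 s.
7. the held squeegee presses on the board, lip across it: slotted end (y of lip_edge in the frame of board between 0.07 and 0.12 m and x of lip_edge in the frame of board between -0.025 and 0.025 m and contact force between squeegee and board between 0.8 and 15 N and angle between the y axis of squeegee and the x axis of board, either way round below 0.2 rad and angle between squeegee's own z axis and vertical below 0.2 rad and contact force between the fingers and squeegee above 1 N), for 0.05 s.
8. the held squeegee is lifted higher than the lunch box (height (world z) of lip_edge above 0.062 m and contact force between the fingers and squeegee above 1 N), for 0.05 s.
At the end, for the whole second after the job is handed in: The squeegee is held in the fingers and still, touching neither trough, board, stand nor bystander: lip edge 4 to 40 mm above the trough's rim, its middle within 18 mm of the trough's centre, within 10 degrees of the trough's long axis and of upright; the bystanders have moved less than 20 mm (z of lip_edge in the frame of trough_rim between 0.004 and 0.04 m and horizontal distance between lip_edge and trough_rim below 0.018 m and angle between the y axis of squeegee and the y axis of trough, either way round below 0.17 rad and angle between squeegee's own z axis and vertical below 0.17 rad and linear speed of squeegee below 0.02 m/s and angular speed of squeegee below 0.15 rad/s and contact force between the fingers and squeegee above 1 N and contact force between squeegee and trough below 0.1 N and contact force between squeegee and board below 0.1 N and contact force between squeegee and stand below 0.1 N and contact force between squeegee and bento below 0.1 N and contact force between squeegee and measuring_cup below 0.1 N and contact force between squeegee and sauce below 0.1 N and distance of each of bento, measuring_cup, sauce from where it was at the start of the episode below 0.02 m); the arm keeps its last pose, push and grip.
It fails at once if the squeegee is pressed on the board with more than 20 N (contact force between squeegee and board above 20 N).
It fails at once if the squeegee touches the trough (contact force between squeegee and trough above 0.3 N).
It fails at once if a bystander is moved (distance of any of bento, measuring_cup, sauce from where it was at the start of the episode above 0.02 m).
It also fails if it takes over 58 s, if anything falls off the work surface, if the arm or the gripper's body presses on something with over 40 N, if the wrist force passes 120 N, or if a joint passes its speed limit or range.

ROBOT

A 6-joint arm with a two-finger parallel gripper is mounted at the origin on the work surface. World frame = base frame: x ahead of the robot, y to its left, z up, the work surface at z = 0. Lengths are in m, angles in rad, forces in N, time in s.
With the tool pointing down it reaches from about 0.375 to 0.9 m from the base axis. Payload 3.1 kg.
Tool frame: the origin (TCP) lies midway between the tips of the shut fingers; the grasp point (between the pads) lies 19 mm behind it; x points along the fingers, y is the direction in which the jaws open and shut, and the axes are right-handed (so a half turn about x gives the same grasp; the last joint's range is limited). The gripper opens to 85 mm and grips with 20 to 120 N. Pads are 22 mm wide; open, the fingers measure 114 mm over their backs; the gripper's body (76 mm by 85 mm) begins 54 mm behind the grasp point. The pads swing forward as they close: fully open they stand 13 mm farther back than shut.
Start: joints at [0.998, 0.527, 1.433, -0, 1.181, -0.178], TCP at [0.24, 0.577, 0.231] pointing down, gripper open.
Joint ranges: [-3.08, 3.08], [-0.75, 2.2], [0.22, 2.44], [-1.43, 4.57], [0, 2.65], [-2.85, 2.85]. Speed limits (rad/s): [2.79, 2.79, 3.14, 3.14, 3.14, 3.14].

INTERFACE

Orientations are given as a unit quaternion [x, y, z, w].
In Python, from station import manip gives the robot as it stands.
- The arm moves only by the tool carry_out, never from a script. Its argument "commands" is a list that holds one entry, the list of rows, each a list of 7 numbers: the shift along the tool's x, y, z in units of 25 mm (1.0 is 25 mm), then the turn, a rotation vector about the tool's x, y, z in units of 5 degrees (1.0 is 5 degrees), then the finger opening in mm, from 0 to 85.4. A call has exactly 5 rows; each row is the pose to reach, as a shift and turn from the pose commanded when the call began, along the tool's axes at that moment; what a row does not reach only later rows make up. A row lasts 1/10 s, in which the tool goes at most 50 mm and 8.59 degrees, less where a joint would pass 70% of its speed; a pose out of reach is approached as far as the arm can. A call with a gripper value outside its range is refused whole. The fingers move at their own pace and stop on an object; "force" is the grip in N (left out, the last holds). Time passes only in rows, so rows that repeat a pose let the fingers close, or fill a call up. It gives the time, the measured TCP pose, the force and the opening at its end, in the units of the state.
- manip.sense(): the state, without advancing time (a new reading comes with each control period).
- manip.snapshot(name): name is "side" or "top"; returns a dict with "image" (480x640x3 uint8, red, green, blue), "fx", "fy", "cx", "cy" (pixels), "k1" (the pictures are not rectified: a ray, as slopes to the right and down, at radius r is drawn at 1 + k1 r^2 times it, then the intrinsics apply), "rvec" (rotation vector, rad) and "tvec" (3), from world to camera coordinates, as OpenCV has them. Camera axes: x right, y down, z forward; pixel columns grow to the right and rows downward; lengths in m; the calibration is good to about 2 mm. A picture is of the moment at which its call begins. There is no depth.
- manip.sign_off(): hands the job in, once; it reports no verdict.
The state is a dict: "t": time; "q": joint angles; "qd": joint speeds; "tau": joint torques, N m; "tcp_pos": TCP position; "tool_rot": TCP orientation; "force": force on the tool from outside, world axes, zero at the start; "ft_torque": the same for the moment, N m; "finger_gap": opening from 0.0 (shut) to 1.0 (fully open).
Only numpy, scipy, OpenCV 4.12 (cv2) and the standard library are available. Lean on these libraries where they do the work, as an engineer would, in place of code of your own. Each camera call takes 0.05 s, during which the arm holds its last target.

## Working session

There is one attempt and no reset: what is moved stays moved. The work goes in short steps, Python scripts to look and compute and a tool call to move; the robot and the scene stay as the last step left them, time stands still between calls to the robot, and variables do not carry over. Pictures are saved under pics/ and viewed, and the job is handed in when it is done.

Besides the shell and the picture viewer there is one more tool, called after "Emit:" as name(argument=value, ...) on one line, values as JSON. carry_out: Moves the arm, as the interface text tells. Its arguments: {"type":"object","properties":{"commands":{"type":"array"},"force":{"type":"number"}},"required":["commands"]}

```bash
mkdir -p pics; ls; python3 - <<'E'
from station import manip
import cv2,numpy as np
print(manip.sense())
for n in("top","side"):
    s=manip.snapshot(n); cv2.imwrite(f"pics/{n}0.png",s["image"][:,:,::-1])
    np.savez(f"{n}0.npz",**s)
    print({k:v for k,v in s.items() if k!="image"})
E
```

```text
pics
{'t': 0.0, 'q': array([ 9.97503107e-01,  5.28498114e-01,  1.43390298e+00, -3.07529259e-05,
        1.18140039e+00, -1.78529926e-01]), 'qd': array([-0.00116933, -0.0005388 , -0.00015242,  0.00134214, -0.00061993,
        0.00044679]), 'tau': array([ 1.64244211e-04, -4.42358673e+01, -1.78025061e+01, -2.98078185e-04,
        8.52419558e-03,  2.66249849e-07]), 'tcp_pos': array([0.23996997, 0.57631635, 0.23031378]), 'tool_rot': array([ 0.13793116,  0.69365491, -0.13939136,  0.69310022]), 'force': array([-0.08205445,  0.34164144,  1.16405464]), 'ft_torque': array([0.01999085, 0.01251122, 0.01221114]), 'finger_gap': 1.001930098333314}
{'fx': 560.2009809373901, 'fy': 560.2009809373901, 'cx': 314.83464533257194, 'cy': 242.36658259482337, 'k1': -0.15529897515271848, 'rvec': array([ 2.15956   , -2.14517313,  0.11873726]), 'tvec': array([0.048013  , 0.65220037, 1.34494447])}
{'fx': 469.86288625701303, 'fy': 469.86288625701303, 'cx': 316.6812641553126, 'cy': 232.02565634340863, 'k1': -0.029316638513818858, 'rvec': array([ 2.28300613, -0.77168241,  0.28122866]), 'tvec': array([-0.5052416 ,  0.37904263,  0.7134292 ])}
```

View pics/top0.png

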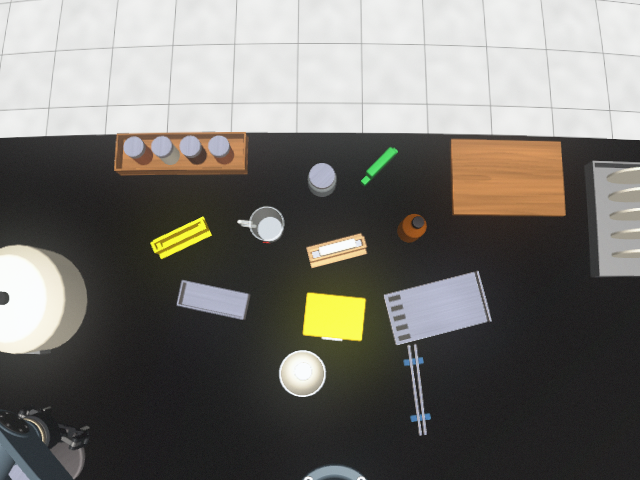

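View pics/side0.png

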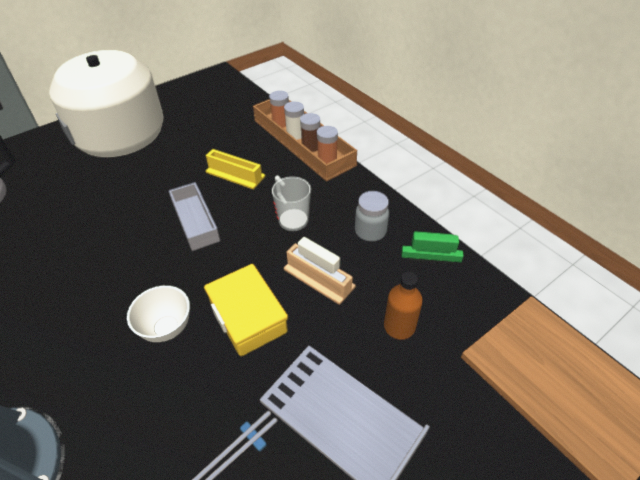

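The top view has image up = +x and left = +y. The squeegee is in the wooden stand at (337,249), with the board at (437,307), trough at (213,299), bento (335,316), cup (266,224) and bottle (412,228). The side view shows the same layout. Next I'll measure these.

```bash
cat > h.py <<'E'
import numpy as np,cv2
def load(n): return dict(np.load(n+".npz"))
def cam(s):
    R=cv2.Rodrigues(s["rvec"])[0]; return R,-R.T@s["tvec"]
def rays(s,uv):
    uv=np.atleast_2d(np.asarray(uv,float)); d=np.c_[(uv[:,0]-s["cx"])/s["fx"],(uv[:,1]-s["cy"])/s["fy"]]
    u=d.copy()
    for _ in range(20): u=d/(1+s["k1"]*(u**2).sum(1,keepdims=True))
    R,C=cam(s); return C,np.c_[u,np.ones(len(u))]@R
def plane(s,uv,z):
    C,D=rays(s,uv); return C+D*((z-C[2])/D[:,2])[:,None]
def proj(s,P):
    R,_=cam(s);p=np.atleast_2d(P)@R.T+s["tvec"];u=p[:,:2]/p[:,2:]
    u=u*(1+s["k1"]*(u**2).sum(1,keepdims=True));return u*[float(s["fx"]),float(s["fy"])]+[float(s["cx"]),float(s["cy"])]
def tri(s1,a,s2,b):
    C1,D1=rays(s1,a);C2,D2=rays(s2,b);d1=D1[0]/np.linalg.norm(D1[0]);d2=D2[0]/np.linalg.norm(D2[0])
    t=np.linalg.lstsq(np.c_[d1,-d2],C2-C1,rcond=None)[0]
    p,q=C1+t[0]*d1,C2+t[1]*d2;return (p+q)/2,np.linalg.norm(p-q)
def comp(mask,box):
    m=np.zeros_like(mask,dtype=np.uint8);x0,y0,x1,y1=box;m[y0:y1,x0:x1]=mask[y0:y1,x0:x1]
    n,l,st,c=cv2.connectedComponentsWithStats(m);i=1+np.argmax(st[1:,4]);return (l==i).astype(np.uint8)
def quad(m):
    c=max(cv2.findContours(m,0,2)[0],key=cv2.contourArea)
    return c[:,0],cv2.minAreaRect(c)
E
python3 - <<'E'
from h import *
for n,crops in(("top",[(300,225,375,275),(380,265,500,350),(170,275,255,325)]),("side",[(275,230,365,305),(250,340,435,480),(160,175,230,255)])):
    s=load(n+"0");im=s["image"][:,:,::-1]
    for i,(a,b,c,d) in enumerate(crops):
        k=min(800/(c-a),600/(d-b));k=int(k)
        cv2.imwrite(f"pics/{n}0_c{i}.png",cv2.resize(im[b:d,a:c],None,fx=k,fy=k,interpolation=cv2.INTER_NEAREST));print(n,i,k)
E
```

```text
top 0 10
top 1 6
top 2 9
side 0 8
side 1 4
side 2 7
```

View pics/top0_c0.png

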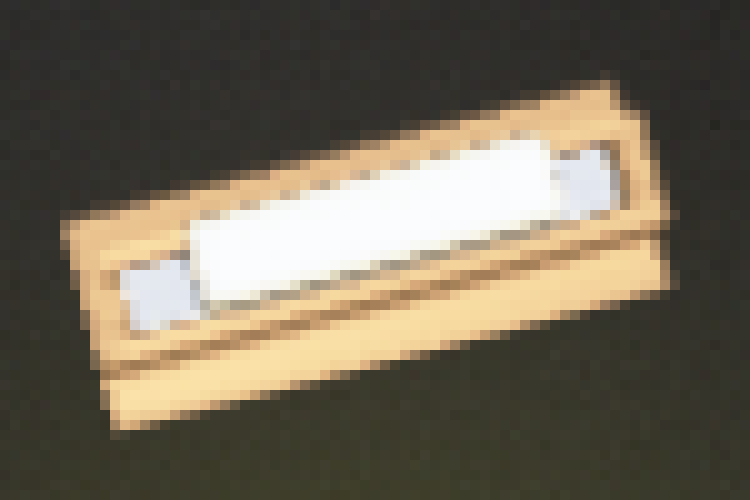

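View pics/top0_c1.png

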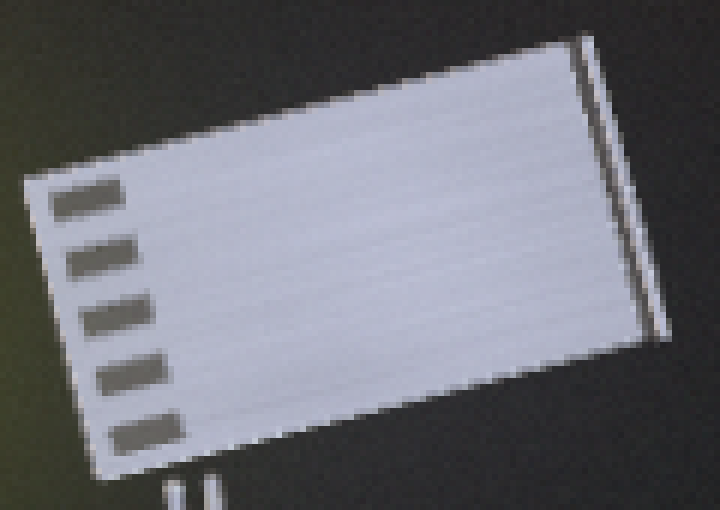

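View pics/top0_c2.png

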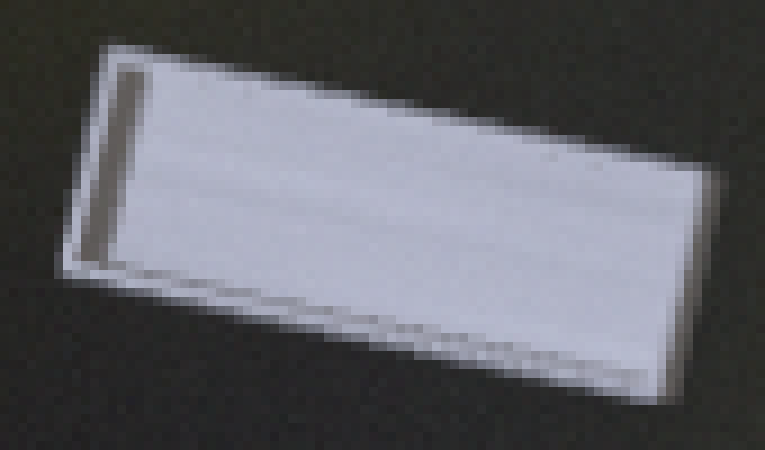

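View pics/side0_c0.png

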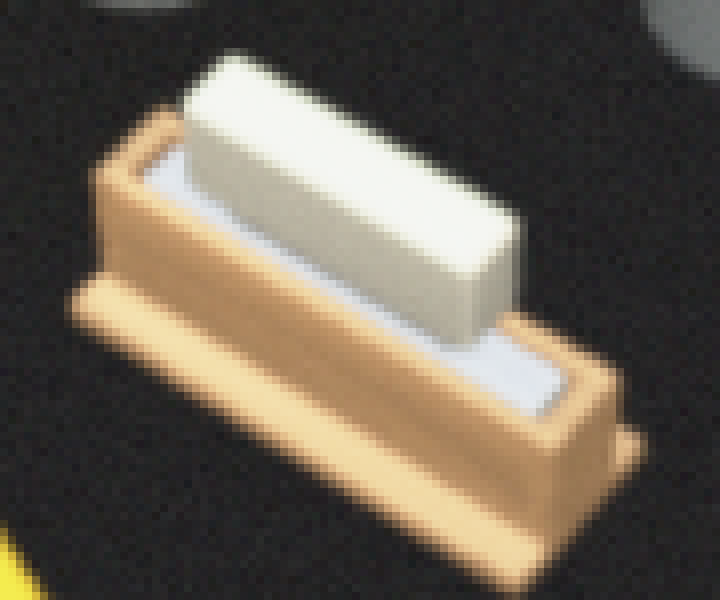

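View pics/side0_c1.png

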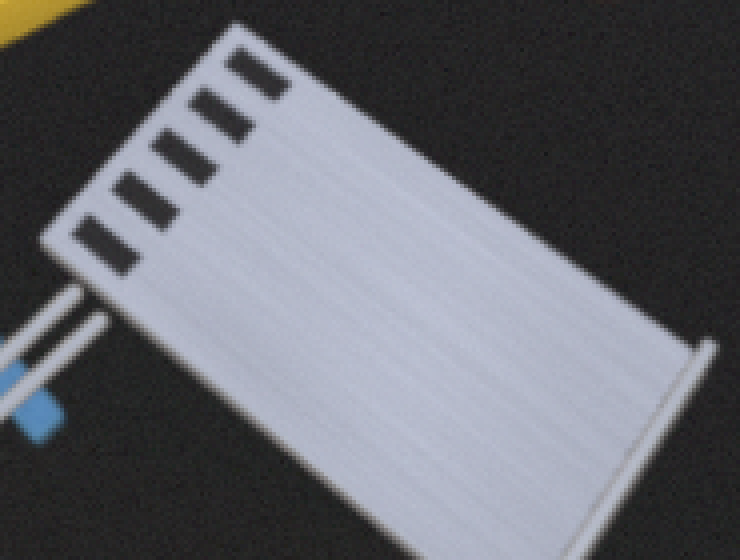

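View pics/side0_c2.png

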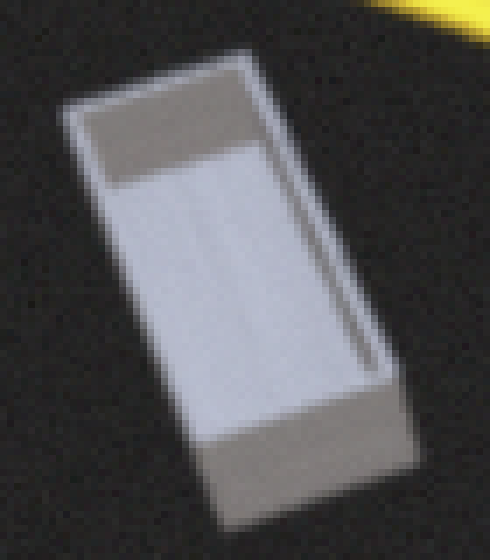

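```bash
python3 - <<'E'
from h import *
T,S=load("top0"),load("side0")
def c(pts,k,o): return np.array(pts,float)/k+np.array(o)-.5
gt=c([(192,222),(548,135),(558,218),(202,308)],10,(300,225)); gs=c([(228,54),(518,215),(465,268),(185,102)],8,(275,230))
rt=c([(105,45),(700,165),(657,400),(62,275)],9,(170,275)); rs=c([(250,52),(397,380),(193,440),(65,105)],7,(160,175))
bt=c([(24,178),(100,480)],6,(380,265)); bs=c([(237,24),(42,238)],4,(250,340))
ut=c([(593,36),(668,338)],6,(380,265));us=c([(714,342)],4,(250,340))
np.set_printoptions(precision=4,suppress=True)
for n,a,b in(("grip",gt,gs),("rim",rt,rs),("board",bt,bs),("lip",ut[:1],us)):
    print(n)
    for p,q in zip(a,b):
        x,e=tri(T,p,S,q);print(x,round(e,4))
    x,e=tri(T,a.mean(0),S,b.mean(0));print("c",x,e)
def ang(v): return np.degrees(np.arctan2(v[1],v[0]))
for n,s,p,z in(("rimT",T,rt,.04),("rimS",S,rs,.04),("gripT",T,gt,.078),("gripS",S,gs,.078)):
    P=plane(s,p,z);print(n,P[:,:2].tolist(),P.mean(0),[np.linalg.norm(P[i]-P[(i+1)%4]) for i in range(4)],ang(P[0]-P[1]),ang(P[3]-P[2]),ang(P[0]-P[3]),ang(P[1]-P[2]))
P=plane(T,bt,.012);U=plane(T,ut,.03);print("board",P,U,np.linalg.norm(P[0]-U[0]),np.linalg.norm(P[0]-P[1]),np.linalg.norm(U[0]-U[1]),ang(P[0]-U[0]),ang(P[1]-U[1]),ang(P[0]-P[1]),ang(U[0]-U[1]))
print(plane(S,bs,.012))
E
```

```text
grip
[0.6344 0.043  0.0897] 0.0023
[ 0.6563 -0.0421  0.092 ] 0.0005
[ 0.6373 -0.045   0.0891] 0.0008
[0.6161 0.0395 0.087 ] 0.0021
c [ 0.6364 -0.0013  0.0885] 0.0006429757485630262
rim
[0.5578 0.3838 0.0388] 0.0016
[0.5254 0.2184 0.0354] 0.0013
[0.4616 0.2279 0.0424] 0.0006
[0.4944 0.3928 0.0434] 0.0019
c [0.5098 0.306  0.036 ] 0.00043514273417208176
board
[ 0.5253 -0.1199  0.01  ] 0.0014
[ 0.4005 -0.1513  0.011 ] 0.0005
c [ 0.4618 -0.1355  0.0082] 0.0028716026661741692
lip
[ 0.5836 -0.3558  0.0322] 0.0021
c [ 0.5836 -0.3558  0.0322] 0.002115439614804846
rimT [[0.5569826709590472, 0.38377445756928963], [0.5259169503994454, 0.21753422427342364], [0.4618598587245746, 0.22816613865708113], [0.49350758064950595, 0.3939598423432041]] [0.5096 0.3059 0.04  ] [np.float64(0.1691179888721221), np.float64(0.06493341664585524), np.float64(0.16878723436622725), np.float64(0.06428708387224533)] 79.41508319731899 79.19303721657595 -9.116124427613691 -9.423792971426469
rimS [[0.5580832583510446, 0.3821400058971631], [0.5233251816079953, 0.2142441517369269], [0.46187869246342084, 0.23032495411335518]
[... 716 characters left out ...]
74, 0.052421650545905196], [0.6636077986502837, -0.032991884376216085], [0.6433701030669299, -0.03807450799024281], [0.6214064535723878, 0.045893478985590375]] [0.6419 0.0068 0.078 ] [np.float64(0.08881856421235373), np.float64(0.020866178023930558), np.float64(0.08679299934840823), np.float64(0.019000953797734685)] 105.91635060300473 104.65853385054864 20.094572188004985 14.098044830219855
board [[ 0.5259 -0.12    0.012 ]
 [ 0.4009 -0.1513  0.012 ]] [[ 0.5846 -0.3571  0.03  ]
 [ 0.4592 -0.3866  0.03  ]] 0.24502161136621714 0.12886829070948655 0.12889870533879252 103.92060532533279 103.91564371144656 14.063729068004227 13.213296661148934
[[ 0.524  -0.1205  0.012 ]
 [ 0.4001 -0.1516  0.012 ]]
```

```bash
cat >> h.py <<'E'
from scipy.spatial.transform import Rotation as Ro
def Rdown(psi_deg):
    a=np.radians(psi_deg); y=np.array([np.cos(a),np.sin(a),0]);x=np.array([0,0,-1.]);return Ro.from_matrix(np.c_[x,y,np.cross(x,y)])
def delta(pos,psi,st=None,ref=None):
    "units shift/turn from current (measured) pose, or ref=(pos,psi), to target"
    if ref is not None: p,R=np.array(ref[0]),Rdown(ref[1])
    else: p,R=st["tcp_pos"],Ro.from_quat(st["tool_rot"])
    return np.r_[R.inv().apply(np.array(pos)-p)/.025,np.degrees((R.inv()*Rdown(psi)).as_rotvec())/5]
def yaw(R): y=R.as_matrix()[:,1];return np.degrees(np.arctan2(y[1],y[0]))
E
python3 - <<'E'
from h import *
from station import manip
np.set_printoptions(precision=4,suppress=True)
s=manip.sense();R=Ro.from_quat(s["tool_rot"]);print(R.as_matrix(),yaw(R),np.degrees(s["q"]))
for psi in(14.5,194.5):
    print(delta((.636,-.001,.2),psi,s))
# bystanders
T=load("top0")
print(plane(T,[(335,316)],.06),plane(T,[(270,229)],.0),plane(T,[(416,222)],.15),plane(T,[(266,210),(266,240),(240,223)],.095))
E
```

```text
[[-0.0011  0.3846  0.9231]
 [-0.0017  0.9231 -0.3846]
 [-1.     -0.0019 -0.0003]] 67.37959622314676 [ 57.1534  30.2724  82.151   -0.0004  67.6892 -10.226 ]
[  1.2388 -15.2233  23.5051  10.5759   0.0066   0.0224]
[  1.2388 -15.2233  23.5051 -25.4241  -0.0268   0.0079]
[[0.4714 0.0023 0.06  ]] [[0.6906 0.1678 0.    ]] [[ 0.6868 -0.1807  0.15  ]] [[0.7226 0.1694 0.095 ]
 [0.6501 0.168  0.095 ]
 [0.6908 0.2313 0.095 ]]
```

Emit:
carry_out(commands=[[[0.05, -0.9, 1.4, 0, 0, 0, 85], [0.1, -1.9, 2.9, 0, 0, 0, 85], [0.2, -2.9, 4.5, 0, 0, 0, 85], [0.3, -3.9, 6.1, 0, 0, 0, 85], [0.4, -4.9, 7.6, 0, 0, 0, 85]]], force=60)

```text
t: 0.6
tcp_pos: [0.3693, 0.3891, 0.221]
tool_rot: [0.138, 0.693, -0.139, 0.693]
force: [1.0, 0.7, 0.2]
finger_gap: 0.993
```

Emit:
carry_out(commands=[[[0.1, -1.0, 1.6, 0, 0, 0, 85], [0.2, -2.0, 3.1, 0, 0, 0, 85], [0.3, -3.0, 4.7, 0, 0, 0, 85], [0.3, -4.0, 6.2, 0, 0, 0, 85], [0.4, -5.0, 7.7, 0, 0, 0, 85]]])

```text
t: 1.1
tcp_pos: [0.499, 0.1996, 0.2112]
tool_rot: [0.139, 0.693, -0.139, 0.693]
force: [1.5, 0.5, 0.6]
finger_gap: 0.995
```

Emit:
carry_out(commands=[[[0.1, -1.0, 1.6, 0, 0, 0, 85], [0.2, -2.0, 3.1, 0, 0, 0, 85], [0.3, -3.2, 4.9, 0, 0, 0, 85], [0.4, -4.4, 6.8, 0, 0, 0, 85], [0.5, -5.3, 8.2, 0, 0, 0, 85]]])

```text
t: 1.6
tcp_pos: [0.6359, 0.0001, 0.1985]
tool_rot: [0.139, 0.694, -0.139, 0.693]
force: [-0.0, 0.6, 0.2]
finger_gap: 0.994
```

Emit:
carry_out(commands=[[[0, 0, 0, 1, 0, 0, 85], [0, 0, 0, 2.4, 0, 0, 85], [0, 0, 0, 3.8, 0, 0, 85], [0, 0, 0, 5.2, 0, 0, 85], [0, 0, 0, 6.5, 0, 0, 85]]])

```text
t: 2.1
tcp_pos: [0.6349, 0.0018, 0.1983]
tool_rot: [0.329, 0.626, -0.329, 0.626]
force: [-0.4, 0.3, -0.1]
finger_gap: 0.998
```

```bash
python3 - <<'E'
from h import *
from station import manip
np.set_printoptions(precision=3,suppress=True)
s=manip.sense();R=Ro.from_quat(s["tool_rot"]);print(s["t"],s["tcp_pos"],yaw(R),np.degrees(s["q"]),delta((.6364,-.0013,.054),14.4,s))
E
```

```text
2.1 [0.635 0.002 0.198] 34.59174804893834 [ -9.904  33.112  82.408  -0.001  64.558 -44.496] [ 5.772 -0.016  0.142  4.038 -0.009  0.013]
```

Emit:
carry_out(commands=[[[0.3, 0, 0.1, 1.3, 0, 0, 85], [0.9, 0, 0.15, 2.7, 0, 0, 85], [1.6, 0, 0.15, 4.0, 0, 0, 85], [2.4, 0, 0.15, 4.05, 0, 0, 85], [3.0, 0, 0.15, 4.05, 0, 0, 85]]])

```text
t: 2.6
tcp_pos: [0.6366, -0.0011, 0.1223]
tool_rot: [0.432, 0.56, -0.433, 0.559]
force: [0.5, -0.7, -0.3]
finger_gap: 1.001
```

```bash
python3 - <<'E'
from h import *
from station import manip
np.set_printoptions(precision=3,suppress=True)
for n in("top","side"):
    p=manip.snapshot(n); np.savez(n+"1",**p);im=p["image"][:,:,::-1]
    b=(270,180,430,300) if n=="top" else (240,160,400,300)
    cv2.imwrite(f"pics/{n}1.png",cv2.resize(im[b[1]:b[3],b[0]:b[2]],None,fx=4,fy=4))
s=manip.sense();R=Ro.from_quat(s["tool_rot"]);print(s["t"],s["tcp_pos"],yaw(R),s["force"],delta((.6364,-.0013,.054),14.4,s))
E
```

```text
2.7 [ 0.635 -0.001  0.121] 14.638986699561995 [-0.722  1.162 -0.622] [ 2.686  0.048  0.032  0.048 -0.028  0.062]
```

View pics/side1.png

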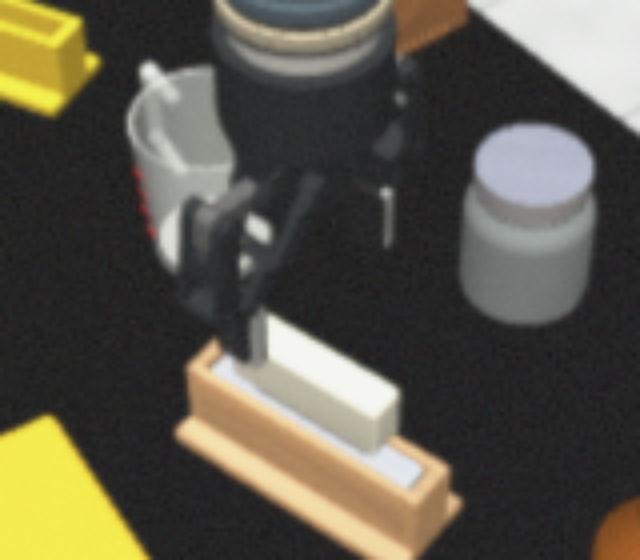

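View pics/top1.png

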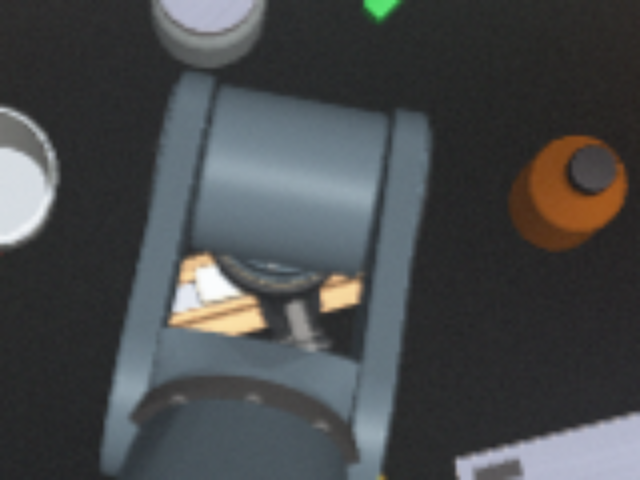

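The open fingers hang above the grip, one on each side, and the cup and jar are well clear. I'll descend and close.

Emit:
carry_out(commands=[[[0.6, 0, 0, 0, 0, 0, 85], [1.2, 0, 0, 0, 0, 0, 85], [1.8, 0.05, 0.05, 0, 0, 0, 85], [2.3, 0.05, 0.05, 0, 0, 0, 85], [2.65, 0.05, 0.05, 0, 0, 0, 85]]])

```text
t: 3.2
tcp_pos: [0.6384, -0.0021, 0.056]
tool_rot: [0.432, 0.56, -0.433, 0.559]
force: [-0.5, -0.2, 0.3]
finger_gap: 0.995
```

Emit:
carry_out(commands=[[[0, 0, 0, 0, 0, 0, 60], [0, 0, 0, 0, 0, 0, 45], [0, 0, 0, 0, 0, 0, 30], [0, 0, 0, 0, 0, 0, 15], [0, 0, 0, 0, 0, 0, 5]]], force=60)

```text
t: 3.7
tcp_pos: [0.6388, -0.0023, 0.0585]
tool_rot: [0.432, 0.56, -0.432, 0.56]
force: [-2.2, -0.0, 1.9]
finger_gap: 0.248
```

Emit:
carry_out(commands=[[[0, 0, 0, 0, 0, 0, 5], [0, 0, 0, 0, 0, 0, 5], [0, 0, 0, 0, 0, 0, 5], [0, 0, 0, 0, 0, 0, 5], [0, 0, 0, 0, 0, 0, 5]]])

```text
t: 4.2
tcp_pos: [0.6388, -0.0023, 0.0584]
tool_rot: [0.432, 0.56, -0.432, 0.56]
force: [-2.0, -1.1, 6.2]
finger_gap: 0.25
```

```bash
python3 - <<'E'
from h import *
from station import manip
np.set_printoptions(precision=4,suppress=True)
p=manip.snapshot("side");im=p["image"][:,:,::-1]
b=(240,160,400,300)
cv2.imwrite(f"pics/side2.png",cv2.resize(im[b[1]:b[3],b[0]:b[2]],None,fx=4,fy=4))
s=manip.sense();R=Ro.from_quat(s["tool_rot"]);print(s["t"],s["tcp_pos"],yaw(R),s["force"],s["finger_gap"])
E
```

```text
4.25 [ 0.6388 -0.0023  0.0584] 14.657999335070595 [-2.6873 -0.8     5.8253] 0.24618408630759767
```

View pics/side2.png

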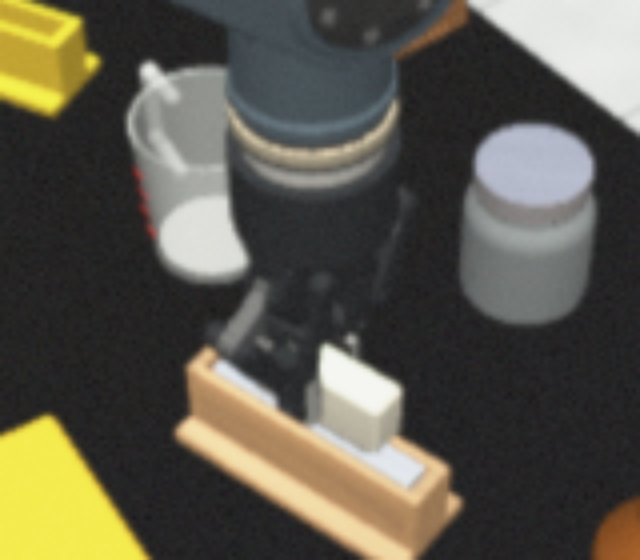

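The grip is held between the fingers and still in the stand. I'll lift straight up.

Emit:
carry_out(commands=[[[-0.3, 0, 0, 0, 0, 0, 5], [-0.8, 0, 0, 0, 0, 0, 5], [-1.4, 0, 0, 0, 0, 0, 5], [-2.1, 0, 0, 0, 0, 0, 5], [-2.8, 0, 0, 0, 0, 0, 5]]])

```text
t: 4.75
tcp_pos: [0.6394, -0.002, 0.1294]
tool_rot: [0.433, 0.559, -0.432, 0.56]
force: [0.4, -0.4, -2.1]
finger_gap: 0.246
```

Emit:
carry_out(commands=[[[-0.6, 0, 0, 0, 0, 0, 5], [-1.1, 0, 0, 0, 0, 0, 5], [-1.6, 0, 0, 0, 0, 0, 5], [-2.0, 0, 0, 0, 0, 0, 5], [-2.0, 0, 0, 0, 0, 0, 5]]])

```text
t: 5.25
tcp_pos: [0.64, -0.0023, 0.1795]
tool_rot: [0.433, 0.559, -0.432, 0.561]
force: [0.2, 0.2, -1.5]
finger_gap: 0.25
```

```bash
python3 - <<'E'
from h import *
from station import manip
np.set_printoptions(precision=4,suppress=True)
p=manip.snapshot("side");im=p["image"][:,:,::-1];np.savez("side3",**p)
b=(240,110,400,240)
cv2.imwrite(f"pics/side3.png",cv2.resize(im[b[1]:b[3],b[0]:b[2]],None,fx=5,fy=4.6*5/4.6))
s=manip.sense();R=Ro.from_quat(s["tool_rot"]);print(s["t"],s["tcp_pos"],yaw(R),s["force"],s["finger_gap"],np.degrees(s["q"]))
E
```

```text
5.3 [ 0.6394 -0.0022  0.1784] 14.625415070092739 [ 0.554   0.6165 -1.4462] 0.25252744982633996 [-10.1958  34.7152  82.8588  -0.0007  62.3463 -24.8208]
```

View pics/side3.png

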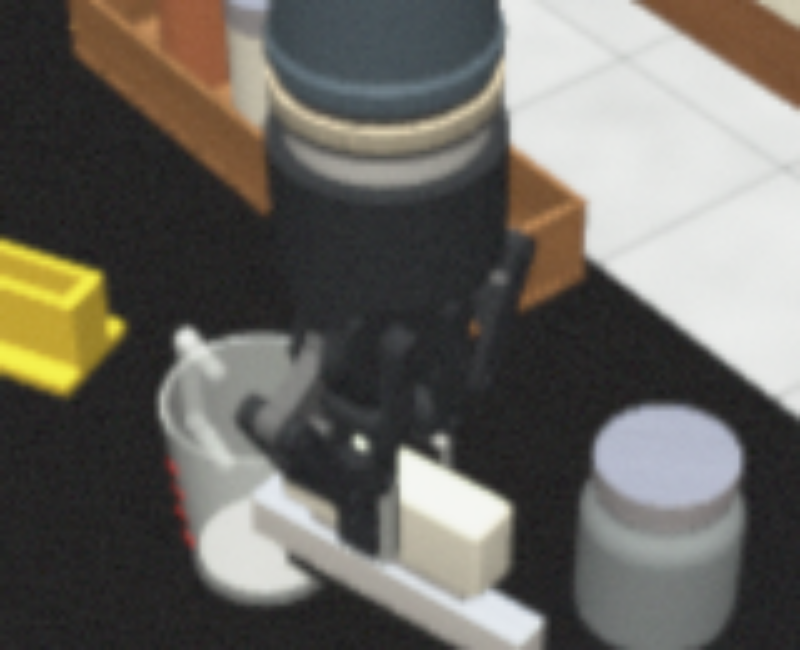

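Emit:
carry_out(commands=[[[-0.6, -0.8, 0.5, 0, 0, 0, 5], [-1.2, -2.0, 1.3, 0, 0, 0, 5], [-1.7, -3.2, 2.2, 0, 0, 0, 5], [-2.0, -4.3, 3.0, 0, 0, 0, 5], [-2.0, -5.0, 3.5, 0, 0, 0, 5]]])

```text
t: 5.8
tcp_pos: [0.5388, -0.1199, 0.228]
tool_rot: [0.432, 0.559, -0.433, 0.559]
force: [0.8, 0.4, -1.5]
finger_gap: 0.249
```

Emit:
carry_out(commands=[[[0, -0.5, 1.4, 1.2, 0, 0, 5], [0, -1.2, 3.1, 2.7, 0, 0, 5], [0, -1.9, 4.9, 4.3, 0, 0, 5], [0, -2.6, 6.9, 5.9, 0, 0, 5], [0, -3.2, 8.5, 7.5, 0, 0, 5]]])

```text
t: 6.3
tcp_pos: [0.5156, -0.3461, 0.2267]
tool_rot: [-0.59, -0.39, 0.591, -0.389]
force: [0.6, 0.2, -1.8]
finger_gap: 0.248
```

Emit:
carry_out(commands=[[[0, 0, 0, 1.6, 0, 0, 5], [0, 0, 0, 3.2, 0, 0, 5], [0, 0, 0, 4.8, 0, 0, 5], [0, 0, 0, 6.4, 0, 0, 5], [0, 0, 0, 7.8, 0, 0, 5]]])

```text
t: 6.8
tcp_pos: [0.5158, -0.3438, 0.2264]
tool_rot: [-0.686, -0.171, 0.687, -0.169]
force: [0.7, -0.8, -2.0]
finger_gap: 0.249
```

```bash
python3 - <<'E'
from h import *
from station import manip
np.set_printoptions(precision=4,suppress=True)
s=manip.sense();R=Ro.from_quat(s["tool_rot"]);print(s["t"],s["tcp_pos"],yaw(R),s["force"],s["finger_gap"],delta((.5157,-.3472,.09),-76.1,s))
E
```

```text
6.8 [ 0.5158 -0.3438  0.2264] -62.193310328514336 [ 0.6989 -0.7942 -2.0384] 0.2488231012548052 [5.4546 0.1324 0.0627 2.7813 0.0125 0.0277]
```

Emit:
carry_out(commands=[[[0.8, 0, 0, 1.4, 0, 0, 5], [1.8, 0.1, 0.05, 2.8, 0, 0, 5], [3.0, 0.1, 0.05, 2.8, 0, 0, 5], [4.0, 0.1, 0.05, 2.8, 0, 0, 5], [4.6, 0.1, 0.05, 2.8, 0, 0, 5]]])

```text
t: 7.3
tcp_pos: [0.515, -0.3456, 0.1095]
tool_rot: [-0.701, -0.088, 0.703, -0.085]
force: [-0.4, 0.3, -2.0]
finger_gap: 0.251
```

```bash
python3 - <<'E'
from h import *
from station import manip
np.set_printoptions(precision=4,suppress=True)
for n in("top","side"):
    p=manip.snapshot(n);im=p["image"][:,:,::-1];np.savez(n+"4",**p)
    b=(380,260,520,365) if n=="top" else (260,330,460,480)
    k=5 if n=="top" else 4
    cv2.imwrite(f"pics/{n}4.png",cv2.resize(im[b[1]:b[3],b[0]:b[2]],None,fx=k,fy=k))
s=manip.sense();R=Ro.from_quat(s["tool_rot"]);print(s["t"],s["tcp_pos"],yaw(R),s["force"],s["finger_gap"],delta((.5157,-.3472,.06),-76.1,s))
E
```

```text
7.4 [ 0.5149 -0.3455  0.1096] -75.87796302576443 [-0.9421  0.1317 -1.0898] 0.25329214684239976 [ 1.9854  0.0865 -0.0224  0.0445  0.0404  0.0648]
```

View pics/side4.png

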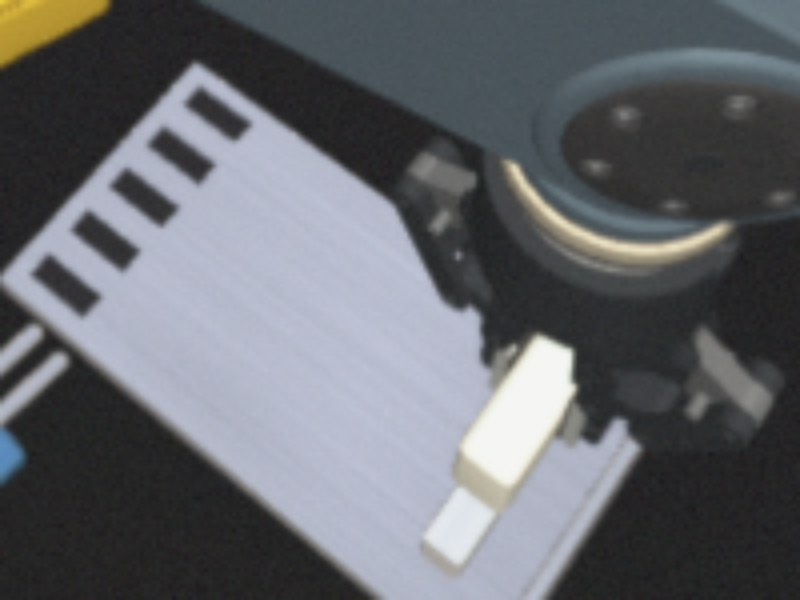

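View pics/top4.png

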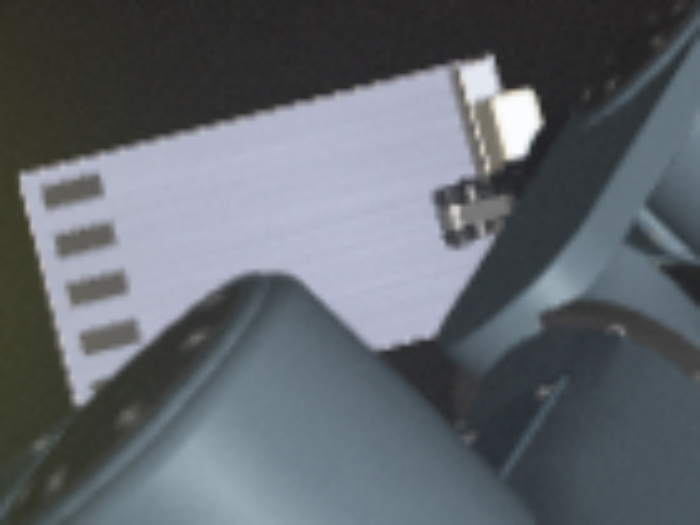

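```bash
python3 - <<'E'
from h import *
np.set_printoptions(precision=4,suppress=True)
T,S=load("top4"),load("side4")
c=lambda p,k,o:np.array(p,float)/k+np.array(o)-.5
B0=np.array([.4922,-.2521]);yd=np.array([-.2402,.9707]);xd=np.array([.9707,.2402])
tcp=np.array([.5149,-.3455])
for n,s,p,z in(("T gripend",T,c([(497,95),(536,89)],5,(380,260)),.1397),("T headend",T,c([(458,67),(490,58)],5,(380,260)),.1057),("S grip near",S,c([(462,450),(510,480)],4,(260,330)),.1397),("S headnear",S,c([(425,540),(462,565)],4,(260,330)),.1057),("S grip far",S,c([(540,335),(575,352)],4,(260,330)),.1397)):
    P=plane(s,p,z)[:,:2];m=P.mean(0);print(n,P.tolist(),"rel tcp along x,y board",(m-tcp)@xd,(m-tcp)@yd,"board",(m-B0)@xd,(m-B0)@yd)
E
```

```text
T gripend [[0.5581142139649933, -0.32701312802391885], [0.5608896456151875, -0.3455081652603387]] rel tcp along x,y board 0.045514385923801394 -0.0017447432310940944 board 0.0451145959238014 -0.09786066323109407
T headend [[0.5733521124673953, -0.31809492990772575], [0.5776410551315176, -0.3336700223716544]] rel tcp along x,y board 0.06353323312537879 0.004487430982573391 board 0.0631334431253788 -0.0916284890174266
S grip near [[0.4693974276855789, -0.34682997412471706], [0.47536755645096496, -0.3632846756477154]] rel tcp along x,y board -0.043567414386997606 0.0009354101381509794 board -0.0439672043869976 -0.095180509861849
S headnear [[0.44992075564242845, -0.3541333271015763], [0.4544786553030693, -0.36746588982967554]] rel tcp along x,y board -0.06453814185104602 0.0002092808078626127 board -0.06493793185104602 -0.09590663919213736
S grip far [[0.5155751255019243, -0.3344752969575858], [0.5209019422800641, -0.3458907876750474]] rel tcp along x,y board 0.004517848083608876 0.0043592549829346555 board 0.004118058083608878 -0.09175666501706532
```

Emit:
carry_out(commands=[[[0.4, 0, 0, 0, 0, 0, 5], [0.8, 0.05, 0, 0, 0, 0, 5], [1.2, 0.08, 0, 0, 0, 0, 5], [1.5, 0.08, 0, 0, 0, 0, 5], [1.7, 0.08, 0, 0, 0, 0, 5]]])

```text
t: 7.9
tcp_pos: [0.5167, -0.3487, 0.0694]
tool_rot: [-0.702, -0.087, 0.702, -0.087]
force: [0.0, -0.2, -2.2]
finger_gap: 0.249
```

Emit:
carry_out(commands=[[[0.08, 0, 0, 0, 0, 0, 5], [0.16, 0, 0, 0, 0, 0, 5], [0.24, 0, 0, 0, 0, 0, 5], [0.32, 0, 0, 0, 0, 0, 5], [0.32, 0, 0, 0, 0, 0, 5]]])

```text
t: 8.4
tcp_pos: [0.5169, -0.3488, 0.0621]
tool_rot: [-0.702, -0.087, 0.702, -0.087]
force: [-0.3, -0.2, -1.2]
finger_gap: 0.251
```

```bash
cat > st.py <<'E'
from h import *
from station import manip
np.set_printoptions(precision=4,suppress=True)
B0=np.array([.4922,-.2521]);yd=np.array([-.2402,.9707]);xd=np.array([.9707,.2402])
s=manip.sense();R=Ro.from_quat(s["tool_rot"]);d=s["tcp_pos"][:2]-B0;print(s["t"],s["tcp_pos"],"yaw",yaw(R),"F",s["force"],s["finger_gap"],"board xy",d@xd,d@yd,"tilt",np.degrees(np.arccos(-R.as_matrix()[2,0])))
E
python3 st.py
```

```text
8.4 [ 0.5169 -0.3488  0.0621] yaw -75.86799141604503 F [-0.2911 -0.1958 -1.1553] 0.2514221949079682 board xy 0.000756384848975446 -0.09984403466072476 tilt 0.008184411115665704
```

Emit:
carry_out(commands=[[[0.05, 0, 0, 0, 0, 0, 5], [0.1, 0, 0, 0, 0, 0, 5], [0.14, 0, 0, 0, 0, 0, 5], [0.14, 0, 0, 0, 0, 0, 5], [0.14, 0, 0, 0, 0, 0, 5]]])

```text
t: 8.9
tcp_pos: [0.517, -0.3489, 0.0586]
tool_rot: [-0.702, -0.087, 0.702, -0.087]
force: [-0.6, -1.0, -0.8]
finger_gap: 0.244
```

```bash
python3 st.py
```

```text
8.9 [ 0.517  -0.3489  0.0586] yaw -75.86947472068219 F [-0.5632 -0.983  -0.8325] 0.24439864488913365 board xy 0.0007879919469358258 -0.09988746394634443 tilt 0.0053474987617982235
```

Emit:
carry_out(commands=[[[0.05, 0, 0, 0, 0, 0, 5], [0.1, 0, 0, 0, 0, 0, 5], [0.14, 0, 0, 0, 0, 0, 5], [0.14, 0, 0, 0, 0, 0, 5], [0.14, 0, 0, 0, 0, 0, 5]]])

```text
t: 9.4
tcp_pos: [0.517, -0.3489, 0.0554]
tool_rot: [0.702, 0.087, -0.702, 0.087]
force: [-0.4, 0.5, 1.8]
finger_gap: 0.244
```

```bash
python3 st.py
```

```text
9.4 [ 0.517  -0.3489  0.0554] yaw -75.86786221134047 F [-0.4076  0.5476  1.7537] 0.2442904708044567 board xy 0.0008651537093784553 -0.09994711847150275 tilt 0.011760097925900131
```

Emit:
carry_out(commands=[[[0, -0.1, 0, 0, 0, 0, 5], [0, -0.2, 0, 0, 0, 0, 5], [0, -0.35, 0, 0, 0, 0, 5], [0, -0.5, 0, 0, 0, 0, 5], [0, -0.65, 0, 0, 0, 0, 5]]])

```text
t: 9.9
tcp_pos: [0.5132, -0.333, 0.0553]
tool_rot: [0.702, 0.087, -0.702, 0.087]
force: [0.5, -1.3, 0.5]
finger_gap: 0.251
```

```bash
python3 st.py
```

```text
9.9 [ 0.5132 -0.333   0.0553] yaw -75.86538752911869 F [ 0.5145 -1.3468  0.461 ] 0.2514912305419643 board xy 0.0009200263648538885 -0.0835472678191406 tilt 0.043267773678892785
```

Emit:
carry_out(commands=[[[0.01, -0.16, 0, 0, 0, 0, 5], [0.02, -0.32, 0, 0, 0, 0, 5], [0.03, -0.48, 0, 0, 0, 0, 5], [0.03, -0.64, 0, 0, 0, 0, 5], [0.03, -0.8, 0, 0, 0, 0, 5]]])

```text
t: 10.4
tcp_pos: [0.5081, -0.3135, 0.0545]
tool_rot: [0.702, 0.087, -0.702, 0.087]
force: [0.5, -2.1, 2.4]
finger_gap: 0.251
```

Emit:
carry_out(commands=[[[0, -0.16, 0, 0, 0, 0, 5], [0, -0.32, 0, 0, 0, 0, 5], [0, -0.48, 0, 0, 0, 0, 5], [0, -0.64, 0, 0, 0, 0, 5], [0, -0.8, 0, 0, 0, 0, 5]]])

```text
t: 10.9
tcp_pos: [0.5032, -0.294, 0.0544]
tool_rot: [-0.702, -0.087, 0.702, -0.087]
force: [0.1, -1.1, 1.5]
finger_gap: 0.243
```

```bash
python3 st.py
```

```text
10.9 [ 0.5032 -0.294   0.0544] yaw -75.86857959223289 F [ 0.0957 -1.1357  1.5142] 0.24341935755432667 board xy 0.0005799949953710419 -0.04331548543566762 tilt 0.0012220098913687974
```

Force is about 3.5–4.5 N net and the track is straight, so I'll continue.

Emit:
carry_out(commands=[[[0, -0.16, 0, 0, 0, 0, 5], [0, -0.32, 0, 0, 0, 0, 5], [0, -0.48, 0, 0, 0, 0, 5], [0, -0.64, 0, 0, 0, 0, 5], [0, -0.8, 0, 0, 0, 0, 5]]])

```text
t: 11.4
tcp_pos: [0.4983, -0.2746, 0.0544]
tool_rot: [0.702, 0.087, -0.702, 0.087]
force: [1.3, -1.7, 0.8]
finger_gap: 0.249
```

Emit:
carry_out(commands=[[[0, -0.16, 0, 0, 0, 0, 5], [0, -0.32, 0, 0, 0, 0, 5], [0, -0.48, 0, 0, 0, 0, 5], [0, -0.64, 0, 0, 0, 0, 5], [0, -0.8, 0, 0, 0, 0, 5]]])

```text
t: 11.9
tcp_pos: [0.4934, -0.2552, 0.0544]
tool_rot: [-0.702, -0.087, 0.702, -0.087]
force: [0.9, -2.3, 2.0]
finger_gap: 0.247
```

Emit:
carry_out(commands=[[[0, -0.16, 0, 0, 0, 0, 5], [0, -0.32, 0, 0, 0, 0, 5], [0, -0.48, 0, 0, 0, 0, 5], [0, -0.64, 0, 0, 0, 0, 5], [0, -0.8, 0, 0, 0, 0, 5]]])

```text
t: 12.4
tcp_pos: [0.4885, -0.2358, 0.0544]
tool_rot: [0.702, 0.087, -0.702, 0.087]
force: [-0.2, -1.4, 2.0]
finger_gap: 0.25
```

Emit:
carry_out(commands=[[[0, -0.16, 0, 0, 0, 0, 5], [0, -0.32, 0, 0, 0, 0, 5], [0, -0.48, 0, 0, 0, 0, 5], [0, -0.64, 0, 0, 0, 0, 5], [0, -0.8, 0, 0, 0, 0, 5]]])

```text
t: 12.9
tcp_pos: [0.4836, -0.2164, 0.0544]
tool_rot: [-0.702, -0.087, 0.702, -0.087]
force: [0.1, -2.7, 1.7]
finger_gap: 0.25
```

```bash
python3 st.py
```

```text
12.9 [ 0.4836 -0.2164  0.0544] yaw -75.86625601274574 F [ 0.1144 -2.651   1.7032] 0.25030543863767685 board xy 0.0002362771905390391 0.0366921409964034 tilt 0.003199726872794402
```

Emit:
carry_out(commands=[[[0, -0.16, 0, 0, 0, 0, 5], [0, -0.32, 0, 0, 0, 0, 5], [0, -0.48, 0, 0, 0, 0, 5], [0, -0.64, 0, 0, 0, 0, 5], [0, -0.8, 0, 0, 0, 0, 5]]])

```text
t: 13.4
tcp_pos: [0.4787, -0.197, 0.0544]
tool_rot: [-0.702, -0.087, 0.702, -0.087]
force: [1.0, -2.0, 2.0]
finger_gap: 0.246
```

Emit:
carry_out(commands=[[[0, -0.16, 0, 0, 0, 0, 5], [0, -0.32, 0, 0, 0, 0, 5], [0, -0.48, 0, 0, 0, 0, 5], [0, -0.64, 0, 0, 0, 0, 5], [0, -0.8, 0, 0, 0, 0, 5]]])

```text
t: 13.9
tcp_pos: [0.4739, -0.1776, 0.0544]
tool_rot: [-0.702, -0.087, 0.702, -0.087]
force: [1.2, -1.9, 1.5]
finger_gap: 0.251
```

Emit:
carry_out(commands=[[[0, -0.16, 0, 0, 0, 0, 5], [0, -0.32, 0, 0, 0, 0, 5], [0, -0.48, 0, 0, 0, 0, 5], [0, -0.64, 0, 0, 0, 0, 5], [0, -0.75, 0, 0, 0, 0, 5]]])

```text
t: 14.4
tcp_pos: [0.4692, -0.1594, 0.0544]
tool_rot: [-0.702, -0.087, 0.702, -0.087]
force: [0.7, -1.3, 1.7]
finger_gap: 0.249
```

```bash
python3 st.py; python3 - <<'E'
from h import *
from station import manip
p=manip.snapshot("side");im=p["image"][:,:,::-1]
cv2.imwrite("pics/side5.png",cv2.resize(im[300:450,200:400],None,fx=4,fy=4))
E
```

```text
14.4 [ 0.4692 -0.1594  0.0544] yaw -75.862119445127 F [ 0.6596 -1.2958  1.7325] 0.24897011988724108 board xy -3.68545673359663e-05 0.09554604525965349 tilt 0.012599915826673674
```

View pics/side5.png

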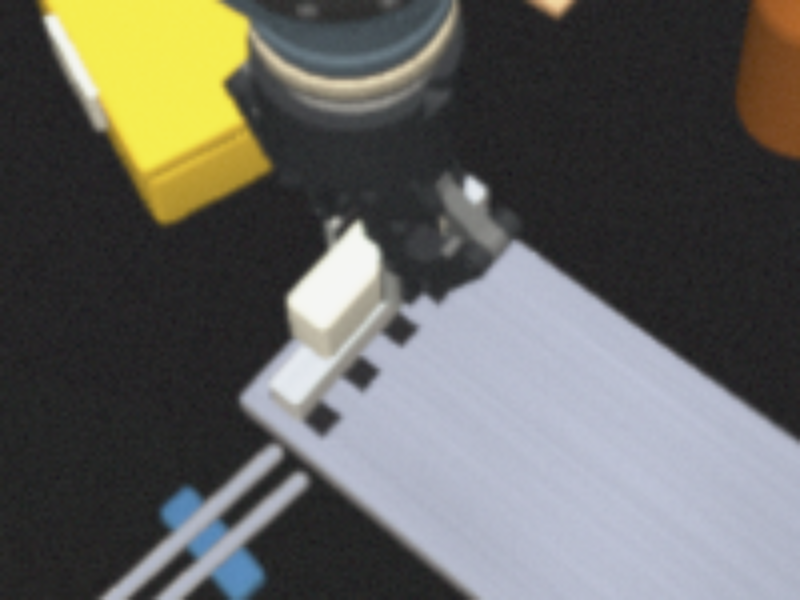

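Emit:
carry_out(commands=[[[-0.4, 0, 0, 0, 0, 0, 5], [-1.2, 0, 0, 0, 0, 0, 5], [-2.2, 0, 0, 0, 0, 0, 5], [-3.3, 0, 0, 0, 0, 0, 5], [-4.4, 0, 0, 0, 0, 0, 5]]])

```text
t: 14.95
tcp_pos: [0.4678, -0.1586, 0.1652]
tool_rot: [-0.701, -0.088, 0.703, -0.086]
force: [0.6, -1.1, -2.6]
finger_gap: 0.247
```

Emit:
carry_out(commands=[[[-0.3, -0.8, -0.3, 0, 0, 0, 5], [-0.6, -2.2, -0.8, 0, 0, 0, 5], [-0.6, -3.8, -1.3, 0, 0, 0, 5], [-0.6, -5.4, -1.9, 0, 0, 0, 5], [-0.6, -7.0, -2.4, 0, 0, 0, 5]]])

```text
t: 15.45
tcp_pos: [0.4835, 0.0265, 0.1795]
tool_rot: [-0.701, -0.087, 0.703, -0.086]
force: [1.0, -0.1, -1.5]
finger_gap: 0.247
```

Emit:
carry_out(commands=[[[0, -1.6, -0.6, -1.0, 0, 0, 5], [0, -3.3, -1.2, -2.4, 0, 0, 5], [0, -5.0, -1.8, -3.8, 0, 0, 5], [0, -6.6, -2.4, -5.2, 0, 0, 5], [0, -8.0, -2.8, -6.5, 0, 0, 5]]])

```text
t: 15.95
tcp_pos: [0.5025, 0.2377, 0.1792]
tool_rot: [-0.648, -0.282, 0.65, -0.281]
force: [-0.1, 0.4, -1.8]
finger_gap: 0.247
```

```bash
python3 st.py; python3 - <<'E'
from h import *
from station import manip
np.set_printoptions(precision=3,suppress=True)
print(delta((.5098,.306,.16),-11,manip.sense()))
E
```

```text
15.95 [0.5025 0.2377 0.1792] yaw -43.04857902430527 F [-0.1288  0.4222 -1.7965] 0.24705445469304807 board xy 0.12760877259160802 0.4730111179085821 tilt 0.1614791103832965
[ 0.768 -1.648 -2.198 -6.41   0.016  0.028]
```

Emit:
carry_out(commands=[[[0, -0.4, -0.5, -1.5, 0, 0, 5], [0.2, -0.9, -1.1, -3.1, 0, 0, 5], [0.5, -1.4, -1.8, -4.7, 0, 0, 5], [0.8, -1.65, -2.2, -6.2, 0, 0, 5], [1.0, -1.65, -2.2, -6.4, 0, 0, 5]]])

```text
t: 16.45
tcp_pos: [0.5102, 0.305, 0.1536]
tool_rot: [-0.546, -0.449, 0.547, -0.448]
force: [0.8, -0.3, -2.0]
finger_gap: 0.253
```

```bash
python3 st.py; python3 - <<'E'
from h import *
from station import manip
np.set_printoptions(precision=3,suppress=True)
for n in("top","side"):
    p=manip.snapshot(n);im=p["image"][:,:,::-1];np.savez(n+"6",**p)
    b=(150,240,310,360) if n=="top" else (120,110,280,260)
    k=5 if n=="top" else 4
    cv2.imwrite(f"pics/{n}6.png",cv2.resize(im[b[1]:b[3],b[0]:b[2]],None,fx=k,fy=k))
print(delta((.5098,.306,.108),-11,manip.sense()))
E
```

```text
16.45 [0.5102 0.305  0.1536] yaw -11.222255847359738 F [ 0.7864 -0.2913 -1.9996] 0.2526172247293285 board xy 0.15126802517895865 0.5364321566535198 tilt 0.1678134569495386
[ 1.81  -0.014 -0.116 -0.093  0.03   0.046]
```

View pics/side6.png

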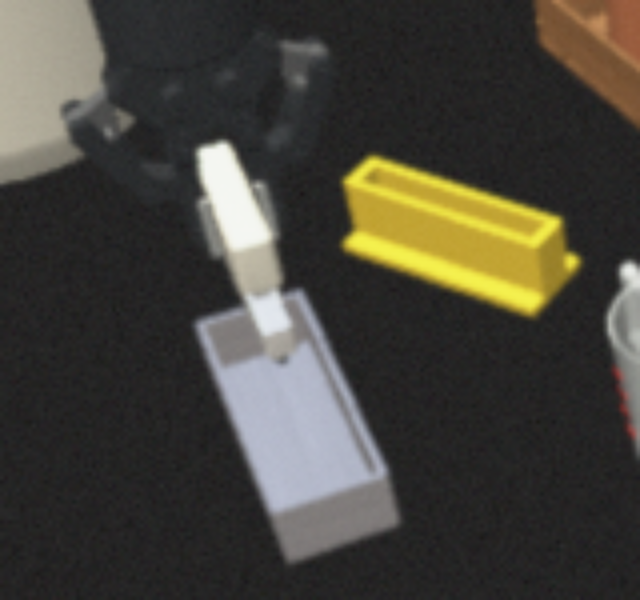

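View pics/top6.png

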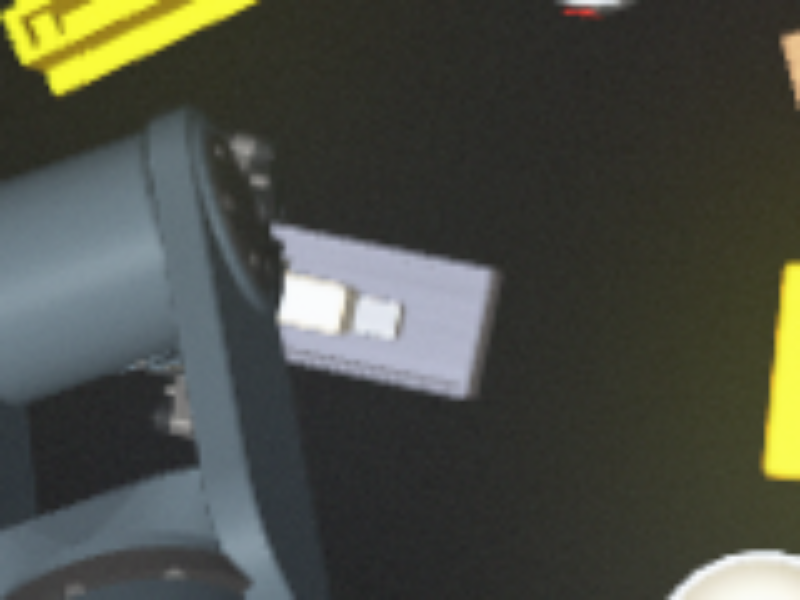

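The squeegee hangs above the trough and is aligned with it. I'll lower it to about 2 cm above the rim.

Emit:
carry_out(commands=[[[0.3, 0, 0, 0, 0, 0, 5], [0.7, 0, -0.05, 0, 0, 0, 5], [1.1, 0, -0.05, 0, 0, 0, 5], [1.4, 0, -0.05, 0, 0, 0, 5], [1.6, 0, -0.05, 0, 0, 0, 5]]])

```text
t: 17.05
tcp_pos: [0.5115, 0.3047, 0.1132]
tool_rot: [-0.547, -0.448, 0.548, -0.448]
force: [0.5, -0.6, -2.3]
finger_gap: 0.244
```

Emit:
carry_out(commands=[[[0.05, 0, 0, 0, 0, 0, 5], [0.1, 0, 0, 0, 0, 0, 5], [0.15, 0, 0, 0, 0, 0, 5], [0.15, 0, 0, 0, 0, 0, 5], [0.15, 0, 0, 0, 0, 0, 5]]])

```text
t: 17.55
tcp_pos: [0.5121, 0.3052, 0.111]
tool_rot: [0.547, 0.448, -0.547, 0.448]
force: [0.4, -0.3, -2.1]
finger_gap: 0.253
```

```bash
python3 st.py; python3 - <<'E'
from h import *
from station import manip
np.set_printoptions(precision=3,suppress=True)
for n in("top","side"):
    p=manip.snapshot(n);im=p["image"][:,:,::-1];np.savez(n+"7",**p)
    b=(170,260,270,335) if n=="top" else (145,150,245,250)
    k=8 if n=="top" else 6
    cv2.imwrite(f"pics/{n}7.png",cv2.resize(im[b[1]:b[3],b[0]:b[2]],None,fx=k,fy=k))
    cv2.imwrite(f"pics/{n}7f.png",im)
E
```

```text
17.55 [0.5121 0.3052 0.111 ] yaw -11.36723868677199 F [ 0.3744 -0.2615 -2.0923] 0.25299100702596017 board xy 0.1531657043507884 0.5362226184338141 tilt 0.03161979332871506
```

View pics/side7.png

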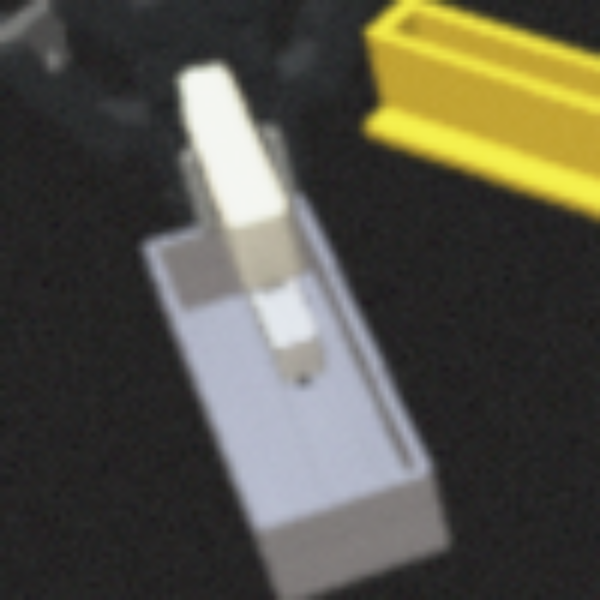

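View pics/top7.png

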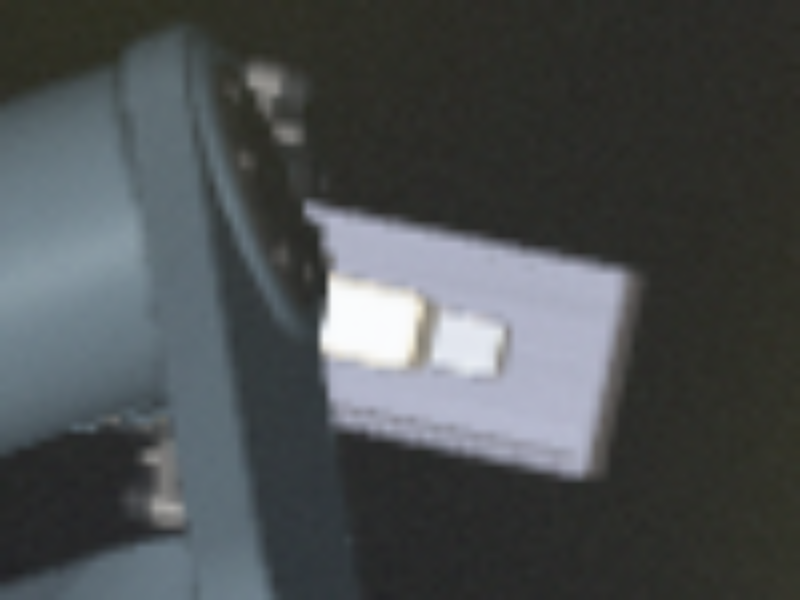

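View pics/side7f.png

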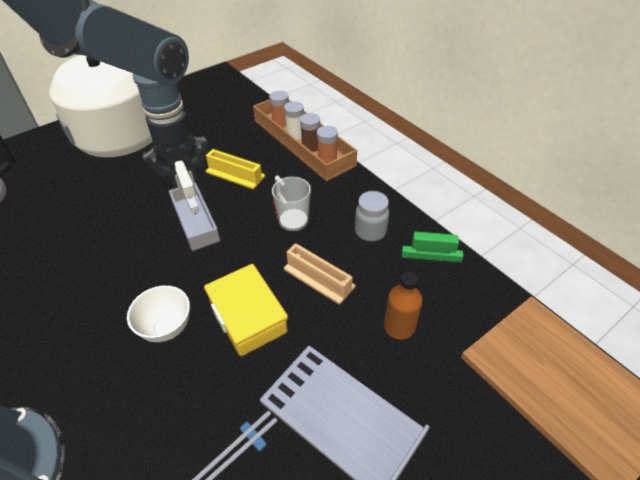

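```bash
python3 - <<'E'
from h import *
T,S=load("top7"),load("side7")
c=lambda p,k,o:np.array(p,float)/k+np.array(o)-.5
a=np.radians(79);yd=np.array([np.cos(a),np.sin(a)]);xd=np.array([yd[1],-yd[0]]);C=np.array([.5098,.306])
t=c([(506,322),(498,378)],8,(170,260));s=c([(313,333),(275,347)],6,(145,150))
for P in(plane(T,t,.107)[:,:2].mean(0),plane(S,s,.107)[:,:2].mean(0)):print("end centre rel trough x,y",(P-C)@xd,(P-C)@yd)
print(tri(T,t.mean(0),S,s.mean(0)))
q=c([(303,380)],6,(145,150)) # lip corner near end, 50mm from centre
P=C-yd*.05+xd*.0
# height where side ray passes over the lip end position
Cc,D=rays(S,q);D=D[0]
k=np.argmin([np.linalg.norm((Cc+D*t)[:2]-P) for t in np.linspace(.3,1.5,2000)]);X=Cc+D*np.linspace(.3,1.5,2000)[k];print("lip end",X,np.linalg.norm(X[:2]-P))
import numpy as np
A,B=load("side0")["image"].astype(int),S["image"].astype(int)
for n,(x0,y0,x1,y1) in dict(bento=(200,260,295,355),cup=(270,172,315,235),sauce=(380,270,425,342)).items():
    print(n,np.abs(A-B)[y0:y1,x0:x1].mean())
E
```

```text
end centre rel trough x,y 0.001406818635375757 -0.06335125979231905
end centre rel trough x,y -0.0005747054893708164 -0.07080828195176529
(array([0.49868658, 0.24497986, 0.0990507 ]), np.float64(0.0010603469553002575))
lip end [0.50072374 0.25696142 0.06882013] 0.00046616012853831126
bento 1.9711542012927055
cup 2.0198706643151088
sauce 2.702469135802469
```

```bash
python3 st.py; python3 -c "
from station import manip;print(manip.sense()['qd']);print(manip.sign_off())"
```

```text
17.65 [0.5121 0.3052 0.1109] yaw -11.365762863115481 F [ 1.0322 -0.647  -1.1731] 0.2513771866981619 board xy 0.1531711707835115 0.5362278207834431 tilt 0.0331539673729408
[ 0.00078925  0.00150689  0.00166507  0.00029074 -0.0005315  -0.00191851]
the job is handed in; nothing more can be done
None
```

The squeegee is wiped and handed in, held still over the drip trough. sign_off gave no verdict, so this rests on my own checks.

**What I did**
- I gripped the squeegee across its 22 mm side with 60 N and lifted it straight out of the stand.
- I set the lip down across the board about 20 mm from the upturned end, at y ≈ -0.100 m in the board frame.
- I wiped to y ≈ +0.096 m at about 4 cm/s, with a net force of roughly 2.5–4.5 N (the squeegee's own weight taken out).
- I lifted it clear, carried it over the lunch box at about 13 cm lip height, and lowered it over the trough.

**Last checks**
- **Position:** the tool was within about 2.5 mm of the measured trough centre, yaw within about 0.5°, tilt 0.03°, and joint speeds close to zero.
- **Height:** the lip is about 23–29 mm above the rim. Two estimates disagreed by about 6 mm, but both are inside the 4–40 mm limit.
- **Centring along the trough:** the top camera put the head about 1 mm off centre. The side camera said about 9 mm when I used the assumed head height, but both views together give a head height about 8 mm lower and agree with the top camera. Either way it is within 18 mm.
- **Bystanders:** in the side camera, lunch box, cup and bottle look the same as in the first picture, apart from image noise.

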